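Move the kit-tray dolly up to the bench stop and park it on its brake

TASK

The dolly carrying the parts tray is parked on its foot-pedal brake, short of the bench stop. Flick the brake pedal up to free the wheels, roll the dolly gently straight ahead until its front rests against both rubber buffers of the stop, then push the pedal down until it snaps over and locks, and let go. Do not drag the dolly while it is braked, push on pedal and stop with no more than about 25 N, and leave the tray on it and the other things on the desk where they are.

Things in the scene. Friction and masses are not known exactly. Their poses are not given: they have to be found in the camera images.
- dolly: Grey steel tray dolly, 4.9 kg without its tray, on four fixed 75 mm wheels; it rolls only along its own x. Origin on the desk under the deck's middle; +x = front, towards the stop, to the robot's left; z up. Deck 220 mm (x) by 320 mm (y), underside 100 mm above the desk. Released it rolls with 2 to 4 N of push; braked it resists to about 11 N, then skids (a mistake).
- rear_edge (a point): Middle of the flat upright rear face of the dolly's rim (x = -110 mm in the dolly's frame), 115 mm above the desk: a good place to push. The rim's face reaches from 100 to 130 mm above the desk. The raised pedal stays at least 6 mm below the rim's lower edge.
- pedal_shaft (a point): Middle of the brake's cross shaft (x -113, y 0, z 62 mm in the dolly's frame; axes as the dolly's). The pedal arm points from it to -x: 36 mm wide, straight upright steel sides 12 mm high (from 10 mm below to 2 mm above the arm's middle line), rubber pad on top 63 to 95 mm from the shaft, pad top 8 mm above that line. 50 mm beside the pad and all above it is free.
- brake (a joint): Angle of the brake's cross shaft, rad: 0 = pedal down, locked (rests at 0 to 0.02; arm dips 8 degrees towards the pad), 0.29 = pedal up, wheels free (arm rises 8 degrees, pad middle 23 mm higher than when locked). The shaft turns about the dolly's y; the pad's middle moves 80 mm per rad. Let go, the pedal goes by spring to one of its two ends.
- bench_stop: Fixed bench stop: aluminium plate 300 mm wide, 140 mm high, with two round sprung rubber buffers (28 mm, 115 mm above the desk, at y = -100 and +100 mm) facing the dolly; they give 1 mm per 8 N together. Origin on the desk below the buffers' faces, midway; x points along the dolly's way: the dolly is home when its front face (x = 110 mm in the dolly's frame) is at x = 0 here.
- front_left (a point): Point on the dolly's front face, 100 mm left of its middle (+y), 115 mm above the desk, opposite the left buffer.
- front_right (a point): Point on the dolly's front face, 100 mm right of its middle (-y), 115 mm above the desk, opposite the right buffer. The left one is its mirror image.
- tray: The load: a white plastic sorting tray with kit parts, 202 by 302 by 40 mm, 0.5 to 1.2 kg, lying loose inside the dolly's rim, its upper edge 152 mm above the desk. Origin under its middle. Leave it there.
- spare_wheel: Bystander: black tyre with white hub, 68 mm across, 28 mm high, lying flat on the desk beside the pedal. Origin under its middle.
- controller: Bystander: white control unit with a small screen, 75 by 110 mm and 45 mm high, on the desk beside the pedal. Origin under its middle.
- motor: Bystander: grey motor, 115 by 42 mm and 40 mm high, on the desk behind the pedal, at least 60 mm from its end. Origin under its middle.
- pad_nominal (a point): Nominal middle of the pad's top, locked (x -193, y 0, z 58 mm in the dolly's frame). The arm is clamped on its shaft by hand, so the pad really stands up to 10 mm higher or lower, not measured: feel for it. Pushing down here takes about 14 N at most, 4 mm before the end; over the last 2 to 3 mm it snaps down itself, onto a hard stop. Lifting out of the lock takes about 10 N, then it springs up.
- table: The wooden desk top everything stands on; upper face at z = 0.

How it is judged (in metres and radians):
On the way, in this order (a step that is already met when the one before it is completed fails the run):
1. the brake is released before the dolly has been moved (value of joint brake above 0.24 rad and distance of dolly from where it was at the start of the episode below 0.02 m), for 0.2 s.
2. with the brake free, the dolly's front is rolled up to both buffers (x of each of front_left, front_right in the frame of bench_stop above -0.005 m and value of joint brake above 0.15 rad), for 0.2 s.
At the end, for the whole second after the job is handed in: The dolly stands still and level with both ends of its front within 5 mm of the stop's buffers, the brake pedal is down and locked (joint below 0.026 rad), and the tray lies in the dolly's rim (value of joint brake below 0.026 rad and x of each of front_left, front_right in the frame of bench_stop above -0.005 m and linear speed of dolly below 0.01 m/s and angle between dolly's own z axis and vertical below 0.03 rad and horizontal distance between tray and dolly below 0.015 m and z of tray in the frame of dolly below 0.118 m and linear speed of tray below 0.02 m/s); the robot touches nothing.
It fails at once if the pedal was pressed, or the dolly leant on, with more than about 30 N (load on the desk, dolly and tray weighing 54 to 59 N) (contact force between dolly and table above 88 N).
It fails at once if the dolly was rammed or forced against the stop with more than 30 N (contact force between dolly and bench_stop above 30 N).
It fails at once if a bystander was disturbed (distance of any of spare_wheel, controller, motor from where it was at the start of the episode above 0.02 m).
It fails at once if the tray was lifted out of the rim (z of tray in the frame of dolly above 0.13 m).
It fails at once if the dolly was tipped, its wheels levered off the desk (angle between dolly's own z axis and vertical above 0.05 rad).
It also fails if it takes over 51 s, if anything falls off the work surface, if the arm or the gripper's body presses on something with over 40 N, if the wrist force passes 120 N, or if a joint passes its speed limit or range.

ROBOT

A 6-joint arm with a two-finger parallel gripper is mounted at the origin on the work surface. World frame = base frame: x ahead of the robot, y to its left, z up, the work surface at z = 0. Lengths are in m, angles in degrees, forces in N, time in s.
With the tool pointing down it reaches from about 0.375 to 0.75 m from the base axis. Payload 9 kg.
Tool frame: the origin (TCP) lies where the fingers leave the gripper's body, on its centre line; the fingertips stand 73 mm ahead of it and the grasp point (between the pads) lies 54 mm ahead of it (robot.tip_reach is the distance from the TCP to the fingertips, in m); z points along the fingers, y is the line along which they close (so a half turn about z gives the same grasp; the last joint's range is limited). The gripper opens to 85 mm and grips with 20 to 120 N. Pads are 22 mm wide; open, the fingers measure 114 mm over their backs; the gripper's body (76 mm by 85 mm) begins 54 mm behind the grasp point. The pads swing forward as they close: fully open they stand 13 mm farther back than shut.
Start: joints at [-80.999, 5.964, 5.575, 89.605, 0, 77.527], TCP at [0.22, -0.558, 0.304] pointing down, gripper open.
Joint ranges: [-171.21, 171.21], [-48.23, 106.86], [-62.78, 66.21], [-105.2, 120.99], [-86.42, 89.51], [-180, 180]. Speed limits (degrees/s): [127.2, 127.2, 147.25, 180, 180, 180].

INTERFACE

Orientations are given as [roll, pitch, yaw] about the fixed x, y, z axes, in that order (R = Rz(yaw) Ry(pitch) Rx(roll)).
In Python, from plant import robot gives the robot as it stands. Calls block until the motion is done:
- robot.move_pose(position, orientation): joint-space move of the TCP to a pose.
- robot.line_to(position, vel=0.15, rotation=None, guard=None): straight line of the TCP; rotation=None keeps the orientation; vel is the mean speed in m/s. With guard (N) it stops when the force on the tool has changed by that much, and returns True; else False.
- robot.goto_joints(angles): joint-space move.
- robot.set_gripper(opening): finger opening in m; the grip force is fixed at half the most; returns when the fingers have stopped.
- robot.pause(seconds).
- robot.ik(position, orientation): joint angles nearest the present ones, or None.
- robot.observe(): the state.
- robot.grab_frame(name): name is "side" or "top"; returns the picture (480x640x3 uint8, blue, green, red); there is no depth.
- robot.get_calibration(name): a dict with "vertical_fov" (degrees; the focal length in pixels is half the picture's height over the tangent of half this angle, whatever the lens; pixels are square), "cx", "cy" (the principal point, pixels), "k1" (the pictures are not rectified: a ray, as slopes to the right and down, at radius r is drawn at 1 + k1 r^2 times it, then the intrinsics apply), "rvec" (rotation vector, rad) and "tvec" (3), from world to camera coordinates, as OpenCV has them. Camera axes: x right, y down, z forward; pixel columns grow to the right and rows downward; lengths in m; the calibration is good to about 2 mm. A picture is of the moment at which its call begins. get_calibration takes no time and is no camera call.
A pose or a line that the arm cannot do raises robot.IKError and nothing moves.
- robot.job_done(): hands the job in, once; it reports no verdict.
The state is a dict: "time": time; "q": joint angles; "qvel": joint speeds; "joint_torque": joint torques, N m; "tool_pos": TCP position; "tcp_rot": TCP orientation; "ft_force": force on the tool from outside, world axes, zero at the start; "torque": the same for the moment, N m; "gripper_width": finger opening in m.
Only numpy, scipy, OpenCV 4.12 (cv2) and the standard library are available. Lean on these libraries where they do the work, as an engineer would, in place of code of your own. Each camera call takes 0.05 s, during which the arm holds its last target. There are 200 camera calls.

## Working session

There is one attempt and no reset: what is moved stays moved. The work goes in short steps, each a Python script; the robot and the scene stay as the last script left them, time stands still between calls to the robot, and variables do not carry over. Pictures are saved under pics/ and viewed, on a budget of 10 in all, crops included, one or two more only if the job needs it, and the job is handed in when it is done.

```bash
ls; mkdir -p pics; python3 - <<'E'
from plant import robot
import cv2,numpy as np
for n in("side","top"):
    cv2.imwrite(f"pics/{n}0.png",robot.grab_frame(n)); c=robot.get_calibration(n); print(n,c)
    R=cv2.Rodrigues(np.array(c["rvec"],float))[0]; print(-R.T@np.array(c["tvec"]).ravel(), R[2])
o=robot.observe(); print(o)
E
```

```text
pics
side {'vertical_fov': 42.01437354002588, 'cx': 320.66061335264976, 'cy': 237.06807603797716, 'k1': -0.06713652328452488, 'rvec': array([ 0.74201413,  2.57114457, -1.13631629]), 'tvec': array([ 0.52683986, -0.07605275,  1.34479946])}
[1.01240724 0.59828087 0.84197471] [-0.40206119 -0.62261571 -0.67133931]
top {'vertical_fov': 56.67482859764216, 'cx': 325.9287348569041, 'cy': 244.97340245958287, 'k1': -0.055800854685916605, 'rvec': array([ 2.12595454, -2.09051078,  0.16150609]), 'tvec': array([-0.09987218,  0.57087209,  0.78291451])}
[ 0.41797951 -0.11954271  0.87168067] [ 0.18507014  0.03507737 -0.98209909]
{'time': 0.1, 'q': array([-8.10003730e+01,  5.99803457e+00,  5.53159211e+00,  8.96040783e+01,
       -3.85360543e-04,  7.75279868e+01]), 'qvel': array([ 0.00164696, -0.02463738,  0.11135182,  0.03357594,  0.0188075 ,
        0.03480131]), 'joint_torque': array([ 7.01471217e-03, -5.58202565e+01,  5.04721963e+01,  1.27627022e-02,
       -3.07758683e-04,  1.18704253e-05]), 'tool_pos': array([ 0.21961069, -0.55813965,  0.30317177]), 'tcp_rot': array([-1.79931060e+02, -1.48535892e-02,  2.14716315e+01]), 'ft_force': array([ 0.15861428, -0.8866368 , -0.55728382]), 'torque': array([ 0.05532035, -0.0165652 , -0.01123007]), 'gripper_width': 0.0851918130426245}
```

View pics/top0.png

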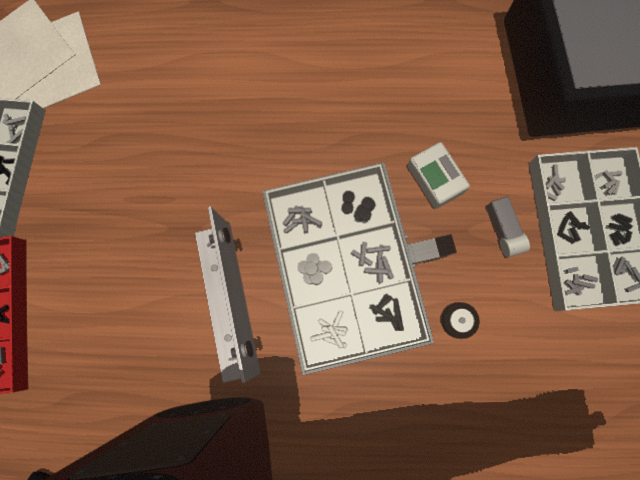

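View pics/side0.png

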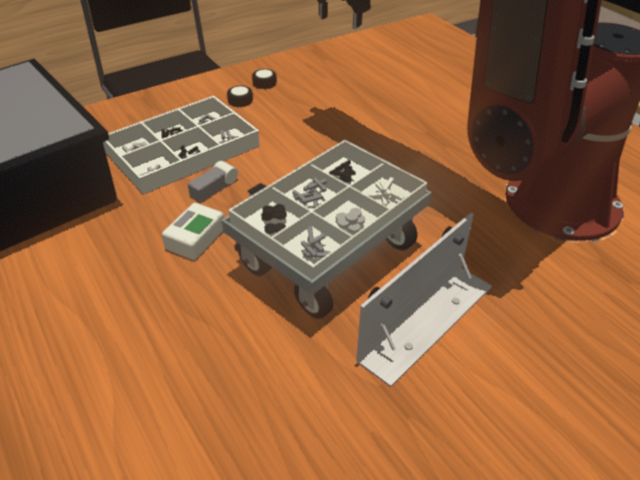

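The top view shows the dolly's rim with corners near (264,192), (384,164), (432,343), (304,374). The pedal is at (410–455, 247) and the buffers near (226,236) and (249,349). In the side view the pedal is mostly hidden behind the dolly.

```bash
cat > h.py <<'E'
import cv2,numpy as np
from plant import robot
def cam(n):
    c=robot.get_calibration(n); f=240/np.tan(np.radians(c["vertical_fov"]/2))
    K=np.array([[f,0,c["cx"]],[0,f,c["cy"]],[0,0,1]]); return K,np.array([c["k1"],0,0,0]),np.array(c["rvec"],float),np.array(c["tvec"],float)
def cast(n,uv,z):
    K,d,r,t=cam(n); R=cv2.Rodrigues(r)[0]; C=-R.T@t
    p=cv2.undistortPoints(np.array(uv,np.float64).reshape(-1,1,2),K,d).reshape(-1,2)
    D=np.c_[p,np.ones(len(p))]@R; return (C+D*((z-C[2])/D[:,2])[:,None])[:,:2]
def proj(n,X):
    K,d,r,t=cam(n); return cv2.projectPoints(np.array(X,np.float64).reshape(-1,1,3),r,t,K,d)[0].reshape(-1,2)
def rim(img):
    """dolly centre and heading unit vector (towards +y world) from the rim outline, top view"""
    s=cv2.cvtColor(img,cv2.COLOR_BGR2HSV)[...,1]; m=(s<95).astype(np.uint8)
    m=cv2.morphologyEx(m,cv2.MORPH_CLOSE,np.ones((9,9)))
    m=cv2.morphologyEx(m,cv2.MORPH_OPEN,np.ones((45,45)))
    lab=cv2.connectedComponents(m)[1]; m=(lab==lab[268,348]).astype(np.uint8)
    c=max(cv2.findContours(m,0,cv2.CHAIN_APPROX_NONE)[0],key=cv2.contourArea)
    P=cast("top",c,0.13).astype(np.float32)
    (ctr,wh,a)=cv2.minAreaRect(P); B=cv2.boxPoints((ctr,wh,a))
    return np.array(ctr),wh,a,B,m
E
python3 - <<'E'
from h import *
img=cv2.imread("pics/top0.png"); ctr,wh,a,B,m=rim(img); print(ctr,wh,a,B)
hand=cast("top",[(264,192),(384,164),(432,343),(304,374)],.13); print("hand",hand,hand.mean(0))
big=cv2.resize(img[130:400,180:520],None,fx=2.35,fy=2.2,interpolation=cv2.INTER_CUBIC)
cv2.imwrite("pics/top0c.png",big)
q=proj("top",np.c_[B,[.13]*4]); print(q)
E
```

```text
[ 0.52774215 -0.13211946] (0.32041311264038086, 0.23470860719680786) 14.508306503295898 [[ 0.34324473 -0.05864243]
 [ 0.402044   -0.2858665 ]
 [ 0.71223956 -0.20559649]
 [ 0.6534403   0.02162758]]
hand [[ 0.65044394  0.01707904]
 [ 0.70372681 -0.19213551]
 [ 0.3979081  -0.26884462]
 [ 0.34473949 -0.06174989]] [ 0.52420459 -0.12641275]
[[302.06002467 374.89961935]
 [442.41966567 340.56912166]
 [391.63660238 159.49996964]
 [261.50120171 190.33803016]]
```

View pics/top0c.png

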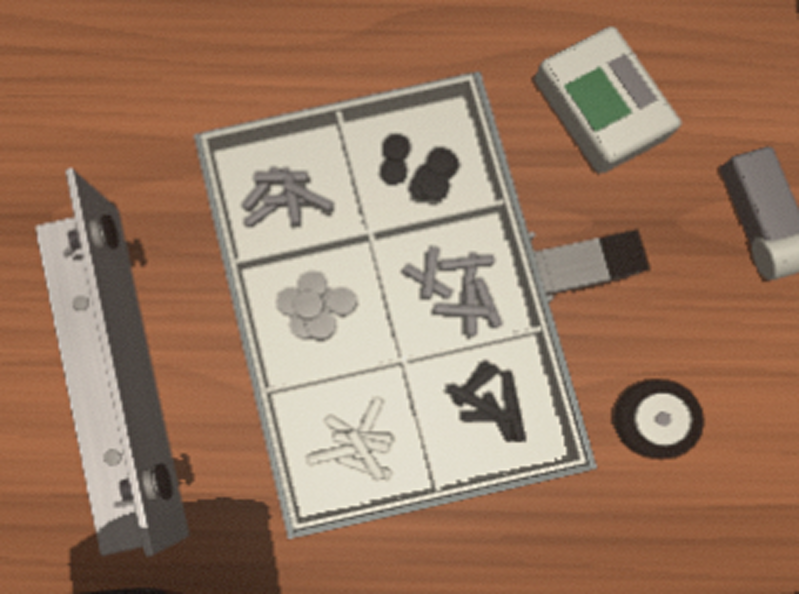

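```bash
python3 - <<'E'
from h import *
c=np.array([.5242,-.1264]); a=np.radians(104.3); h=np.array([np.cos(a),np.sin(a)]); l=np.array([-h[1],h[0]])
px=lambda P:[(180+u/2.35,130+v/2.2) for u,v in P]
P=cast("top",px([(598,238),(640,230),(650,268),(610,280)]),.058)
print("pad",P.mean(0),"pred",c-.193*h); print("in dolly",[((p-c)@h,(p-c)@l) for p in P])
Bf=cast("top",px([(120,232),(172,482)]),.115); print("buf",[((p-c)@h-.11,(p-c)@l) for p in Bf])
for n,q in dict(wheel=(657,418),ctrl=(607,105)).items(): p=cast("top",px([q]),.03)[0]; print(n,(p-c)@h,(p-c)@l)
Z=180
for nm,p,z in [("pad",c-.193*h,.058),("push",c-.12*h,.106),("push2",c-.02*h,.106),("pad2",c-.1*h,.05)]:
  for yaw in (14.3,-165.7): 
    q=robot.ik([*p,z+.073],[180,0,yaw]); print(nm,p,yaw,None if q is None else np.round(q,1))
print(robot.tip_reach)
E
```

```text
pad [ 0.57353261 -0.31258137] pred [ 0.57187081 -0.31342004]
in dolly [(np.float64(-0.17600116519098347), np.float64(-0.019877661899697786)), (np.float64(-0.21022145347337745), np.float64(-0.018758141085137042)), (np.float64(-0.20877011108416194), np.float64(0.014444511193238994)), (np.float64(-0.1753984074303555), np.float64(0.016921464803832352))]
buf [(np.float64(0.071949417328679), np.float64(-0.0990882197481979)), (np.float64(0.07268904129922411), np.float64(0.10062637567054233))]
wheel -0.1867325009744515 0.13659165055903633
ctrl -0.22392324090861268 -0.1396402135706515
pad [ 0.57187081 -0.31342004] 14.3 [-4.020e+01  1.720e+01  1.000e-01  7.290e+01  0.000e+00  1.255e+02]
pad [ 0.57187081 -0.31342004] -165.7 [-40.2  17.2   0.1  72.9   0.  -54.5]
push [ 0.55383988 -0.24268189] 14.3 [-36.    7.6  -5.7  76.7   0.  129.7]
push [ 0.55383988 -0.24268189] -165.7 [-36.    7.6  -5.7  76.7   0.  -50.3]
push2 [ 0.52913998 -0.14578031] 14.3 [-29.1  -2.1 -15.7  76.4   0.  136.6]
push2 [ 0.52913998 -0.14578031] -165.7 [-29.1  -2.1 -15.7  76.4   0.  -43.4]
pad2 [ 0.5488999  -0.22330157] 14.3 [-34.8   7.4 -11.8  70.8   0.  130.9]
pad2 [ 0.5488999  -0.22330157] -165.7 [-34.8   7.4 -11.8  70.8   0.  -49.1]
0.0726
```

```bash
cat >> h.py <<'E'
c=np.array([.5242,-.1264]); a=np.radians(104.3); h=np.array([np.cos(a),np.sin(a)]); l=np.array([-h[1],h[0]])
O=[180,0,-75.7]; L=robot.tip_reach
def at(x,y,z): return [*(c+x*h+y*l),z]     # dolly (start) frame, TCP height z
E
python3 - <<'E'
from h import *
robot.move_pose(at(-.193,-.001,.20),O); robot.set_gripper(0.0)
robot.line_to(at(-.193,-.001,.085+L),.15)
f0=robot.observe()["ft_force"]
g=robot.line_to(at(-.193,-.001,.040+L),.025,guard=4)
o=robot.observe(); print(g,o["tool_pos"],"tipz",o["tool_pos"][2]-L,o["ft_force"]-f0,o["gripper_width"],o["time"])
cv2.imwrite("pics/top1.png",robot.grab_frame("top")[130:400,250:550])
cv2.imwrite("pics/side1.png",cv2.resize(robot.grab_frame("side")[60:360,100:500],None,fx=2,fy=2))
robot.line_to(at(-.193,-.001,.085+L),.1)
E
```

```text
True [ 0.57289794 -0.31338462  0.1363683 ] tipz 0.063768298066779 [-0.96466667  1.99387418  6.12880264] -5.242431726509606e-05 5.5
```

View pics/top1.png

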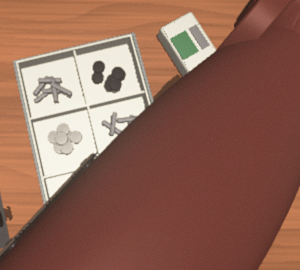

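Contact with the pad was felt at tip z = 63.8 mm, about 6 mm above nominal. The picture shows the arm hiding the pedal from the top camera. Next I grip the arm's sides and lift.

```bash
python3 - <<'E'
from h import *
X,Y=-.190,-.001; zg=.0638-.014+.054
robot.set_gripper(.062)
print(robot.line_to(at(X,Y,zg),.06,guard=6))
f0=robot.observe()["ft_force"]
robot.set_gripper(.034); o=robot.observe(); print("grip",o["gripper_width"],o["ft_force"]-f0,o["tool_pos"],o["time"])
if .030<o["gripper_width"]<.042:
    g=robot.line_to(at(X,Y,zg+.014),.04,guard=22); o=robot.observe(); print("lift",g,o["gripper_width"],o["ft_force"]-f0,o["tool_pos"][2]-zg)
E
```

```text
False
grip 0.03507151123245155 [ 7.62760415e-01 -1.52507583e-03  3.61292709e+00] [ 0.5726133  -0.31055694  0.10464755] 7.9833
lift False 0.03519006789047922 [-4.21634849  2.81624284 -6.85443894] 0.013662871423320053
```

```bash
python3 - <<'E'
from h import *
X,Y=-.190,-.001; zg=.0638-.014+.054
f0=robot.observe()["ft_force"]
for d in (.017,.020):
    g=robot.line_to(at(X,Y,zg+d),.02,guard=12); o=robot.observe(); print(g,o["gripper_width"],o["ft_force"]-f0,o["ft_force"],o["tool_pos"][2]-zg)
cv2.imwrite("pics/side2.png",cv2.resize(robot.grab_frame("side")[120:320,150:400],None,fx=3,fy=3))
print(o["time"])
E
```

```text
False 0.03516184191506497 [-0.37907734 -0.28140676 -0.02947621] [-3.84084212  1.70157713 -6.10286803] 0.01688258715165257
False 0.03538074896363174 [-1.25796508 -1.61605169 -1.65849412] [-4.71972986  0.3669322  -7.73188593] 0.01995615831065911
9.0833
```

View pics/side2.png

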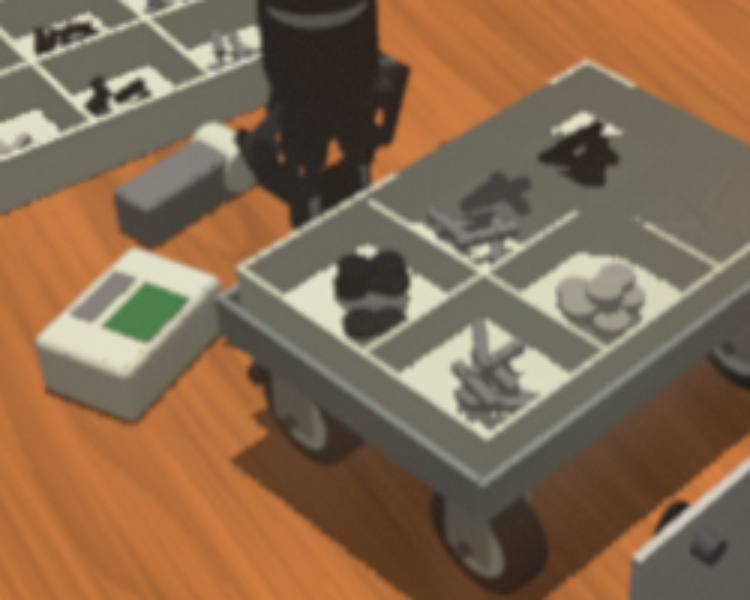

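The gripper still holds the pedal, raised 20 mm; the side view shows the dolly level and unmoved. Now I release and verify by touch.

```bash
python3 - <<'E'
from h import *
robot.set_gripper(.062)
robot.line_to(at(-.190,-.001,.175),.12); robot.set_gripper(0)
robot.line_to(at(-.193,-.001,.098+L),.1)
f0=robot.observe()["ft_force"]
g=robot.line_to(at(-.193,-.001,.065+L),.02,guard=3)
o=robot.observe(); print(g,"tipz",o["tool_pos"][2]-L,o["ft_force"]-f0,o["time"])
robot.line_to(at(-.193,-.001,.113+L),.1)
E
```

```text
True tipz 0.06875025319029782 [ 0.7481437  -0.30378991  3.5672665 ] 12.25
```

```bash
python3 - <<'E'
from h import *
q=robot.observe()["q"].copy(); q[0]-=38; robot.goto_joints(q)
im=robot.grab_frame("top"); cv2.imwrite("pics/top2f.png",im); cv2.imwrite("pics/side2f.png",robot.grab_frame("side"))
cr=np.hstack([cv2.resize(x[190:300,370:470],None,fx=4,fy=4,interpolation=cv2.INTER_CUBIC) for x in (cv2.imread("pics/top0.png"),im)])
cv2.imwrite("pics/top2.png",cr); print(robot.observe()["time"])
E
```

```text
14.5167
```

View pics/top2.png

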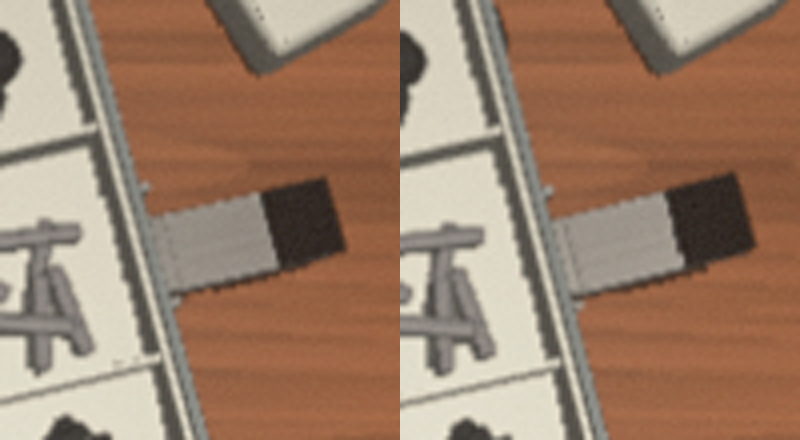

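The comparison (left before, right now) shows the pad's outer edge about 10 crop pixels further out. That is the shift expected for a fully raised pedal, and the rim has not moved. So the brake is released, and now I push.

```bash
python3 - <<'E'
from h import *
z=.110+L
robot.move_pose(at(-.140,0,z+.02),O); robot.line_to(at(-.140,0,z),.1)
f0=robot.observe()["ft_force"]
X=lambda:(np.array(robot.observe()["tool_pos"][:2])-c)@h
g=robot.line_to(at(-.105,0,z),.02,guard=2.5); x1=X(); print("contact",g,x1,(robot.observe()["ft_force"]-f0)[:2]@h)
for k in range(4):
    xt=x1+.0725+.006
    if xt-X()<.003: break
    g=robot.line_to(at(xt,0,z),.03,guard=8); o=robot.observe(); f=(o["ft_force"]-f0)[:2]@h; print(g,X()-x1,f,o["ft_force"]-f0)
    if g and X()-x1>.06: break
robot.pause(.4); o=robot.observe(); print("rest",X()-x1,(o["ft_force"]-f0)[:2]@h,o["time"])
E
```

```text
contact True -0.1207338421399021 -0.7434013083077687
True 0.07631868458592991 -1.8542575806143637 [ 1.4345251  -1.54789158  1.55640844]
rest 0.07625035655743068 -5.023058298851441 20.3
```

```bash
python3 - <<'E'
from h import *
z=.110+L; D=.0758
robot.line_to(at(-.121+D-.03,0,z),.08); robot.line_to(at(-.193+D,-.001,.113+L),.12)
a=robot.grab_frame("side"); t=robot.grab_frame("top"); cv2.imwrite("pics/top3f.png",t)
cv2.imwrite("pics/v3.png",np.hstack([cv2.resize(a[150:390,260:500],(400,400)),cv2.resize(t[160:400,180:420],(400,400))]))
print(robot.observe()["time"])
E
```

```text
21.4333
```

View pics/v3.png

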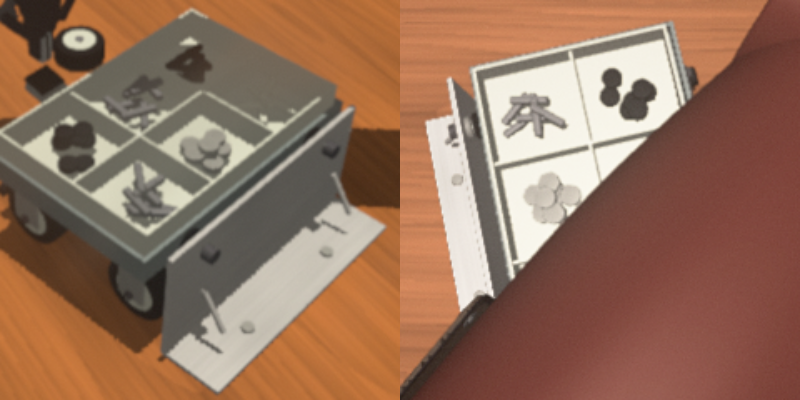

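The front rests parallel against both buffers, and the pedal is still raised. Next I press it down to the locked height I felt.

```bash
python3 - <<'E'
from h import *
D=.0758; P=lambda z:at(-.193+D,-.001,z+L)
f0=robot.observe()["ft_force"]
for z in (.090,.080,.074,.070,.067,.065,.0635):
    g=robot.line_to(P(z),.03,guard=20); o=robot.observe(); print(z,g,o["tool_pos"][2]-L,(o["ft_force"]-f0).round(1))
    if g: break
robot.pause(.2); o=robot.observe(); print(o["tool_pos"][2]-L,(o["ft_force"]-f0).round(1),o["time"])
E
```

```text
0.09 False 0.09018513715710733 [-1.  -0.4 -0.5]
0.08 False 0.07972602907044413 [-0.1  0.4  0.4]
0.074 False 0.07376885034427438 [-0.4  0.3 -0.1]
0.07 False 0.06981278334106422 [ 0.3 -0.6  0.6]
0.067 False 0.06782563954261817 [-1.4  0.7  5.3]
0.065 False 0.0648018451308105 [ 0.8  0.5 -0.7]
0.0635 False 0.06387697536868822 [-2.7  0.3  4.8]
0.06388470743669639 [-1.3  1.5  5.6] 24.4167
```

```bash
python3 - <<'E'
from h import *
D=.0758
robot.line_to(at(-.193+D,-.001,.113+L),.12)
q=robot.observe()["q"].copy(); q[0]-=42; robot.goto_joints(q)
im=robot.grab_frame("top"); cv2.imwrite("pics/top4f.png",im); cv2.imwrite("pics/side4f.png",robot.grab_frame("side"))
cv2.imwrite("pics/top4.png",cv2.resize(im[150:390,180:460],None,fx=2.5,fy=2.5,interpolation=cv2.INTER_CUBIC)); print(robot.observe()["time"])
E
```

```text
26.675
```

View pics/top4.png

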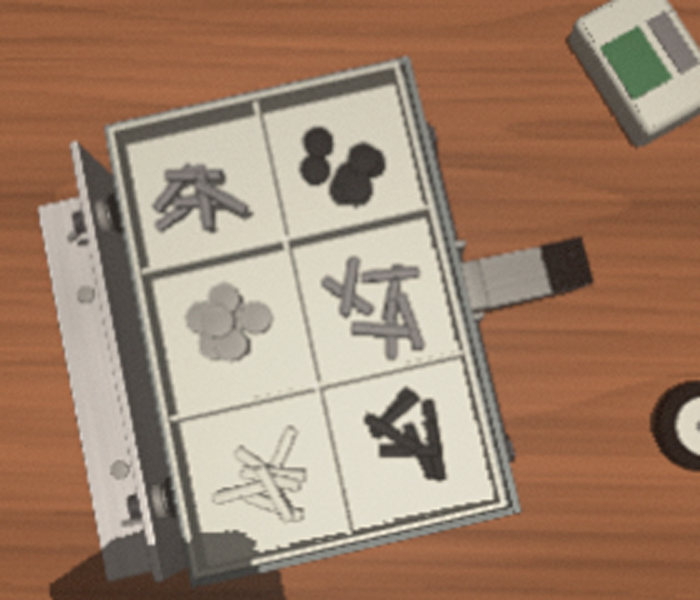

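```bash
python3 - <<'E'
from h import *
def meas(f,guess):
    im=cv2.imread(f); x,y=map(int,guess); w=im[y-22:y+22,x-25:x+25]; m=(w.max(2)<75).astype(np.uint8)
    n,lab,st,ce=cv2.connectedComponentsWithStats(m); k=1+np.argmax(st[1:,4]); pts=np.argwhere(lab==k)[:,::-1].astype(np.float32)
    (cc,wh,a)=cv2.minAreaRect(pts); return ce[k]+[x-25,y-22],st[k,4],wh
def pred(D,th,off,y=-.001):
    an=th-np.radians(8)+off/.08; ca,sa=np.cos(an),np.sin(an)
    X=[]
    for r in (.063,.095):
        for w in (-.018,.018):
            xx=-.113-(r*ca-.008*sa); zz=.062+r*sa+.008*ca; X.append([*(c+(xx+D)*h+(y+w)*l),zz])
    p=proj("top",X); hull=cv2.convexHull(p.astype(np.float32)); return p.mean(0).round(1),cv2.contourArea(hull)
for f,g,D in (("pics/top0.png",(446,245),0),("pics/top2f.png",(448,245),0),("pics/top4f.png",(407,256),.0758)):
    print(f,meas(f,g))
    for off in (-.010,0,.006): print("  off",off,"locked",pred(D,0,off),"up",pred(D,.29,off))
E
```

```text
pics/top0.png (array([445.14984709, 245.28134557]), np.int32(327), (19.917278289794922, 16.757986068725586))
  off -0.01 locked (array([444.1, 246.9]), 289.04730379791) up (array([447.2, 244.6]), 343.3955496167764)
  off 0 locked (array([445.8, 245.8]), 314.7750546981115) up (array([447.5, 243.8]), 360.0047795493156)
  off 0.006 locked (array([446.6, 245.2]), 328.62757170619443) up (array([447.4, 243.4]), 367.48269068915397)
pics/top2f.png (array([447.07386364, 244.6875    ]), np.int32(352), (20.347742080688477, 17.891983032226562))
  off -0.01 locked (array([444.1, 246.9]), 289.04730379791) up (array([447.2, 244.6]), 343.3955496167764)
  off 0 locked (array([445.8, 245.8]), 314.7750546981115) up (array([447.5, 243.8]), 360.0047795493156)
  off 0.006 locked (array([446.6, 245.2]), 328.62757170619443) up (array([447.4, 243.4]), 367.48269068915397)
pics/top4f.png (array([406.16981132, 255.84591195]), np.int32(318), (20.05463981628418, 16.345903396606445))
  off -0.01 locked (array([404.9, 256.2]), 300.403849408729) up (array([407. , 254.2]), 346.90706310095266)
  off 0 locked (array([406.2, 255.3]), 322.99774806317873) up (array([406.8, 253.5]), 359.5364214258734)
  off 0.006 locked (array([406.7, 254.7]), 334.78871752740815) up (array([406.4, 253.2]), 364.47370229801163)
```

The dolly is against both buffers with the tray in place. The pad's image size and position (318 px² at (406.2, 255.8)) fit the locked prediction, not the raised one. I'll confirm with one more press, which should show the hard stop, and a side view.

```bash
python3 - <<'E'
from h import *
D=.0758; P=lambda z:at(-.193+D,-.001,z+L)
robot.move_pose(P(.113),O); robot.line_to(P(.072),.1); robot.pause(.2)
f0=robot.observe()["ft_force"]
for z,gd in ((.055,4),(.055,13)):
    g=robot.line_to(P(z),.012,guard=gd); o=robot.observe(); print(z,g,o["tool_pos"][2]-L,(o["ft_force"]-f0).round(1))
    robot.pause(.2); o=robot.observe(); print("  held",o["tool_pos"][2]-L,(o["ft_force"]-f0).round(1))
robot.line_to(P(.113),.12)
q=robot.observe()["q"].copy(); q[0]-=42; robot.goto_joints(q); robot.pause(.2)
t=robot.grab_frame("top"); cv2.imwrite("pics/top5f.png",t); s=robot.grab_frame("side")
cv2.imwrite("pics/v5.png",np.hstack([cv2.resize(x,(400,400),interpolation=cv2.INTER_CUBIC) for x in (s[140:260,230:350],t[200:300,360:460])]))
for st,zz in (("locked",.061),("up",.084)): print(st,proj("side",[*(c+(-.193+D)*h),zz]))
w=t[234:278,382:432]; m=(w.max(2)<75).astype(np.uint8); n,lab,S,ce=cv2.connectedComponentsWithStats(m); k=1+np.argmax(S[1:,4]); print(ce[k]+[382,234],S[k,4],robot.observe()["time"])
E
```

```text
0.055 True 0.06392988833949953 [-1.1 -0.4  4.5]
  held 0.06396837448052789 [-0.7  0.4  4.1]
0.055 True 0.06323523270943623 [-3.9  2.  10.2]
  held 0.06331837162902695 [-3.8  2.  10.2]
locked [[286.03322351 205.61253229]]
up [[285.69794365 196.45600227]]
[406.15873016 255.69206349] 315 33.05
```

View pics/v5.png

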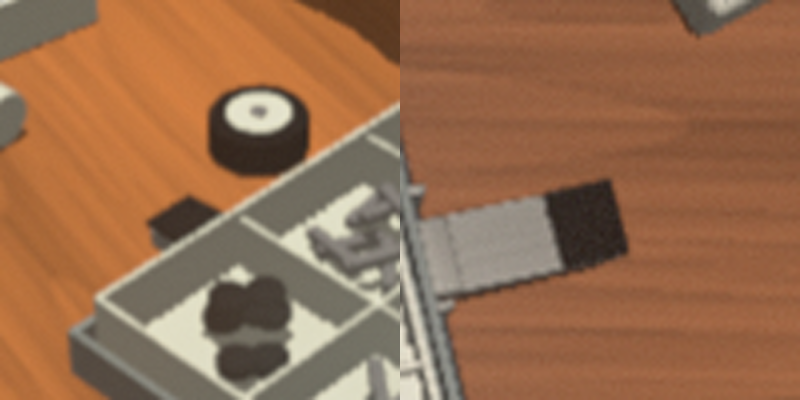

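The side view puts the pad at about (287, 204.5). The locked prediction is row 205.6 and the raised one 196.5, and before pressing it was at about row 198. One last check that the dolly didn't shift during the press, then I hand in.

```bash
python3 - <<'E'
from h import *
g=lambda f:cv2.cvtColor(cv2.imread(f),cv2.COLOR_BGR2GRAY).astype(np.float32)
A,B,Z=g("pics/top3f.png"),g("pics/top5f.png"),g("pics/top0.png")
def shift(A,B,r):
    t=A[r[0]:r[1],r[2]:r[3]]; res=cv2.matchTemplate(B,t,cv2.TM_CCOEFF_NORMED); _,v,_,p=cv2.minMaxLoc(res); return p[0]-r[2],p[1]-r[0],v,cv2.phaseCorrelate(t,B[p[1]:p[1]+t.shape[0],p[0]:p[0]+t.shape[1]])[0]
print("press shift",shift(A,B,(205,300,232,290)))
sx=shift(Z,B,(200,345,280,400)); print("total",sx)
p0=np.array([340,272.]); d=np.array(sx[:2])+sx[3]; X=cast("top",[p0,p0+d],.12); v=X[1]-X[0]; print("moved along",v@h,"lat",v@l)
robot.job_done()
E
```

```text
press shift (0, 0, 0.7904861569404602, (-0.05598322314257942, 0.0968070756237367))
total (-43, 10, 0.8550735712051392, (-0.07689114763371663, 0.4350430624410251))
moved along 0.07525416677362991 lat 0.0004141289028638355
the job is handed in; nothing more can be done
```

I released the brake, rolled the dolly up to both buffers, pushed the pedal back down until it locked, and handed the job in at about 33 s on the robot's clock. No verdict is reported.

**What I did**
- **Brake release:** I felt the locked pad at 63.8 mm, about 6 mm above nominal. I then gripped the pedal arm by its sides, lifted it 20 mm and let go. The top view then showed the pedal raised and the dolly unmoved.
- **Roll:** I pushed on the rear rim with a guard of 8 N. The arm stopped against the buffers after about 76 mm, still pushing with 5 N.
- **Lock:** I pushed the pad down in small steps. The readings taken between steps never went above 6 N on the way down. The force dropped out at about 65 mm as the pedal snapped over, and it met a hard stop at 63.9 mm.

**Last checks**
- **Pedal locked:** A second press with about 10 N gave less than 1 mm, so the pedal was on its stop. Its position in both cameras also fits locked rather than raised.
- **Dolly position:** By image matching it had moved 75 mm along its path, 0.4 mm sideways, and not at all during the first press. The push and the image together put the front at the buffers; I did not measure the two ends of the front separately.
- **Tray, bystanders and arm:** The tray was in the rim. The controller and spare wheel looked undisturbed, but I did not measure them or the motor. The arm was clear of everything.

**What disagreed**
- **Pad contact:** With the pedal raised, I expected contact at about 87 mm. I felt almost nothing until about 69 mm, both when touching it after the release and during the locking press. I relied on the pictures for the raised state.
- **Peak force:** The highest force I sampled while pressing was well below the stated 14 N.

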